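Seat the test pot's cover by its four studs, crosswise

TASK

One of the two coil test pots is still open: its cover stands proud under four round-headed push-in studs. Seat that cover evenly by pressing the studs straight down crosswise, always following a stud with the one diagonally opposite: first go round pushing each one about half way in, then go round crosswise again pushing each fully home. Do not let the cover cock over, and leave the pot that is already sealed alone.

Things in the scene. Friction and masses are not known exactly. Their poses are not given: they have to be found in the camera images.
- pot: The open test pot, fixed: a square grey cast housing, 136 x 136 x 45 mm high, with a thin brass nipple (20 mm long) on its -x side; above it a square aluminium cover (136 x 136 x 8 mm) stands proud under the heads of four studs, 21 mm above its seat. Origin at the centre of the housing's underside, z up, x and y along its sides. It stands left or right, the sealed pot on the other side.
- sealed_pot: The other pot, alike in shape and size, but its cover already lies down on the housing with all four studs home (heads' tops 67 mm above the bench). Fixed. Origin at the centre of its underside.
- cover_mid (a point): Centre of the upper face of the open pot's cover; z square to the cover. Light spring pins hold the cover up under the stud heads; the heads push it down, and it leans to the side of the deeper ones. 76 mm above the bench at the start, 55 mm when seated. A bar handle, 60 mm long and 20 mm high, stands in its middle: not to be pressed.
- stud_a_top (a point): Centre of the top of stud A's flat round dark steel head (28 mm across, 12 mm thick), at the pot's +x +y corner, 50 mm from its centre along x and y; opposite stud C. Slides down 24 mm to a hard stop: top 89 to 91 mm above the bench at the start, 79 half way, 67 home. Takes 8 to 14 N and stays where it is left. As it goes in, the head bears on the cover.
- stud_b_top (a point): Centre of the top of stud B's flat round dark steel head (28 mm across, 12 mm thick), at the pot's +x -y corner, 50 mm from its centre along x and y; opposite stud D. Slides down 24 mm to a hard stop: top 89 to 91 mm above the bench at the start, 79 half way, 67 home. Takes 8 to 14 N and stays where it is left. As it goes in, the head bears on the cover.
- stud_c_top (a point): Centre of the top of stud C's flat round dark steel head (28 mm across, 12 mm thick), at the pot's -x -y corner, 50 mm from its centre along x and y; opposite stud A. Slides down 24 mm to a hard stop: top 89 to 91 mm above the bench at the start, 79 half way, 67 home. Takes 8 to 14 N and stays where it is left. As it goes in, the head bears on the cover.
- stud_d_top (a point): Centre of the top of stud D's flat round dark steel head (28 mm across, 12 mm thick), at the pot's -x +y corner, 50 mm from its centre along x and y; opposite stud B. Slides down 24 mm to a hard stop: top 89 to 91 mm above the bench at the start, 79 half way, 67 home. Takes 8 to 14 N and stays where it is left. As it goes in, the head bears on the cover.

How it is judged:
By the outcome, as a careful person would: the job done as asked, in the order asked, and still so for the second after the job is handed in, with the robot touching nothing.
It also fails if it takes over 51 s, if anything falls off the work surface, if the arm or the gripper's body presses on something with over 40 N, if the wrist force passes 120 N, or if a joint passes its speed limit or range.

ROBOT

A 6-joint arm with a two-finger parallel gripper is mounted at the origin on a cart in front of the work surface, level with it; the furniture and walls round the work are solid. World frame = base frame: x ahead of the robot, y to its left, z up, the work surface at z = 0. Lengths are in mm, angles in rad, forces in N, time in s.
With the tool pointing down it reaches from about 350 to 725 mm from the base axis. Payload 6 kg.
Tool frame: the origin (TCP) lies midway between the tips of the shut fingers; the grasp point (between the pads) lies 19 mm behind it; z points along the fingers, y is the line along which they close (so a half turn about z gives the same grasp; the last joint's range is limited). The gripper opens to 85 mm and grips with 20 to 120 N. Pads are 22 mm wide; open, the fingers measure 114 mm over their backs; the gripper's body (76 mm by 85 mm) begins 54 mm behind the grasp point. The pads swing forward as they close: fully open they stand 13 mm farther back than shut.
Start: joints at [1.498, 0.04, 0.085, 0, -1.615, -0.334], TCP at [237.376, 551.023, 231.261] pointing down, gripper open.
Joint ranges: [-2.56, 2.56], [-1.29, 2.01], [-1.08, 1.49], [-3.29, 1.98], [-2.81, -0.18], [-2.99, 2.99]. Speed limits (rad/s): [2.57, 2.57, 3.01, 3.14, 3.14, 3.14].

INTERFACE

Orientations are given as a unit quaternion [x, y, z, w].
In Python, from workcell import * gives the robot as it stands. The module is installed in compiled form; this text tells all that it offers.
- The arm moves only by the tool jog_arm, never from a script. Its argument "commands" is a list of rows, each a list of 3 entries, a list of its own where there are three numbers: the gripper command: -1 is shut, 1 is fully open, values between are in proportion, then the shift along the tool's x, y, z in mm, then the turn, a rotation vector about the tool's x, y, z in units of 5 degrees (1.0 is 5 degrees). In form: [[gripper, [x, y, z], [ax, ay, az]], ...]. A call has 1 to 10 rows; each row is the pose to reach, as a shift and turn from the pose commanded when the call began, along the tool's axes at that moment; what a row does not reach only later rows make up. A row lasts 1/8 s, in which the tool goes at most 62.5 mm and 10.7 degrees, less where a joint would pass 70% of its speed; a pose out of reach is approached as far as the arm can. A call with a gripper value outside its range is refused whole. The fingers move at their own pace and stop on an object; the grip force is fixed at half the most. Time passes only in rows, so rows that repeat a pose let the fingers close. It gives the time, the measured TCP pose, the force, the opening and the grip force at its end, in the units of the state.
- get_state(): the state, without advancing time (a new reading comes with each control period).
- snapshot(name): name is "scene" or "top" or "wrist"; returns a dict with "img" (400x640x3 uint8, blue, green, red), "mtx" (3x3 intrinsics, pixels), "k1" (the pictures are not rectified: a ray, as slopes to the right and down, at radius r is drawn at 1 + k1 r^2 times it, then the intrinsics apply), "camera_from_world" (4x4, takes a point from world to camera coordinates); the wrist camera has in their place "T_tool_cam" (4x4, takes a point from camera to tool coordinates, whose origin is the TCP and whose axes are the flange's). Camera axes: x right, y down, z forward; pixel columns grow to the right and rows downward; lengths in mm; the calibration is good to about 2 mm. A picture is of the moment at which its call begins: read the wrist's pose just before it. There is no depth.
- hand_in(): hands the job in; it is judged then, once.
Trained networks look in the newest picture that a camera, given by its name, has taken for a name from the list of things; names that differ only in an ending like _2 or _b are one class to them, and where a whole thing is asked for, a point or a joint stands for the part that bears it (a point fixed in the world has none). Each returns a list of dicts, best first, with "conf" (0 to 1); they miss things now and then, are a little off and sometimes report something else, mostly with a low value. They report only what shows in the picture. A call takes as long as a camera call.
- spot_in(label, camera): "xy" ([column, row] in pixels, amid what is visible of it).
- silhouettes(label, camera): "mask" (400x640 bool, what is visible of it) and "xy" ([column, row] in pixels, amid what is visible of it).
The state is a dict: "clock": time; "joint_positions": joint angles; "joint_velocities": joint speeds; "tau": joint torques, N m; "tcp_pos": TCP position; "eef_rot": TCP orientation; "wrist_force": force on the tool from outside, world axes, zero at the start; "moment": the same for the moment, N m; "gripper_width": finger opening in mm; "grip_force": force on a finger pad.
Only numpy, scipy, OpenCV 4.12 (cv2) and the standard library are available. Lean on these libraries where they do the work, as an engineer would, in place of code of your own. Each camera call takes 0.05 s, during which the arm holds its last target. There are 200 camera calls.

## Working session

There is one attempt and no reset: what is moved stays moved. The work goes in short steps, Python scripts to look and compute and a tool call to move; the robot and the scene stay as the last step left them, time stands still between calls to the robot, and variables do not carry over. Pictures are saved under pics/ and viewed, at most 10 in all, crops included, and the job is handed in when it is done.

Besides the shell and the picture viewer there is one more tool, called after "Call:" by a JSON object that holds its "name" and its "arguments". jog_arm: Moves the arm, as the interface text tells. Its arguments: {"type":"object","properties":{"commands":{"type":"array","items":{"type":"array"}}},"required":["commands"]}

```bash
mkdir -p pics; cat > h.py <<'E'
from workcell import *
import numpy as np, cv2
from scipy.spatial.transform import Rotation as R
def ray(s,uv,st=None):
    d=np.array([s["k1"],0,0,0,0.])
    n=cv2.undistortPoints(np.array([[uv]],float),s["mtx"],d)[0,0]
    if "camera_from_world" in s: T=np.linalg.inv(s["camera_from_world"])
    else:
        W=np.eye(4);W[:3,:3]=R.from_quat(st["eef_rot"]).as_matrix();W[:3,3]=st["tcp_pos"];T=W@s["T_tool_cam"]
    return T[:3,3],T[:3,:3]@np.r_[n,1]
def at(s,uv,z,st=None):
    o,d=ray(s,uv,st); return o+d*(z-o[2])/d[2]
E
python3 - <<'E'
from h import *
st=get_state();print(st["clock"],st["tcp_pos"],R.from_quat(st["eef_rot"]).as_matrix().round(3))
for c in("top","scene"):
    s=snapshot(c);cv2.imwrite(f"pics/{c}1.png",s["img"])
    for l,z in(("stud_a_top",90),("pot",40),("sealed_pot",40)):
        for r in spot_in(l,c): print(c,l,r["conf"],np.round(r["xy"],1),at(s,r["xy"],z).round(1))
E
```

```text
0.0 [237.21302505 550.76073939 230.27435261] [[ 0.918 -0.396 -0.001]
 [-0.396 -0.918 -0.002]
 [ 0.     0.002 -1.   ]]
top stud_a_top 0.7 [367.3 213.3] [ 488.9 -143.    90. ]
top pot 0.72 [350.9 225.6] [ 462.7 -106.4   40. ]
top sealed_pot 0.65 [249.1 215.4] [491.8 147.5  40. ]
scene stud_a_top 0.58 [365.2 214.9] [ 551.7 -112.2   90. ]
scene pot 0.59 [354.4 270.4] [ 449.1 -179.6   40. ]
scene sealed_pot 0.69 [280.8 185. ] [488.7 132.   40. ]
```

View pics/top1.png

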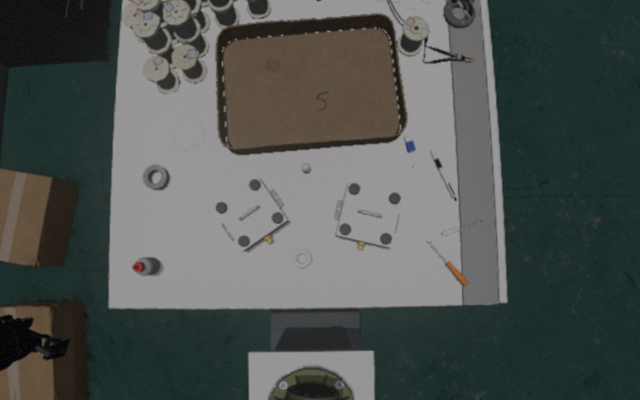

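View pics/scene1.png

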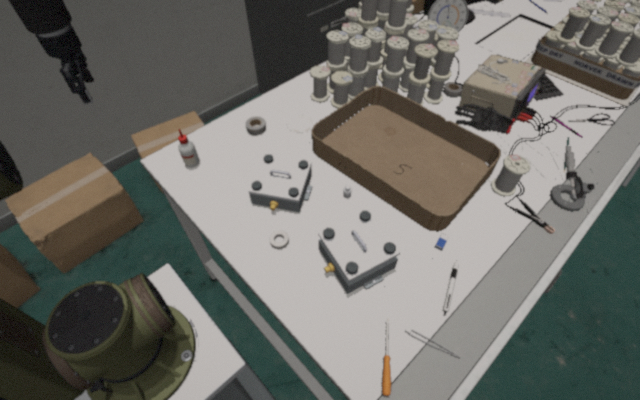

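```bash
python3 - <<'E'
import cv2,numpy as np
a=cv2.imread("pics/scene1.png")[140:300,235:415];b=cv2.imread("pics/top1.png")[165:265,205:415]
a=cv2.resize(a,None,fx=3.3,fy=3.3,interpolation=2);b=cv2.resize(b,None,fx=3.8,fy=3.8,interpolation=2)
cv2.imwrite("pics/c.png",a);cv2.imwrite("pics/d.png",b)
E
```

```text
(no output)
```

View pics/c.png

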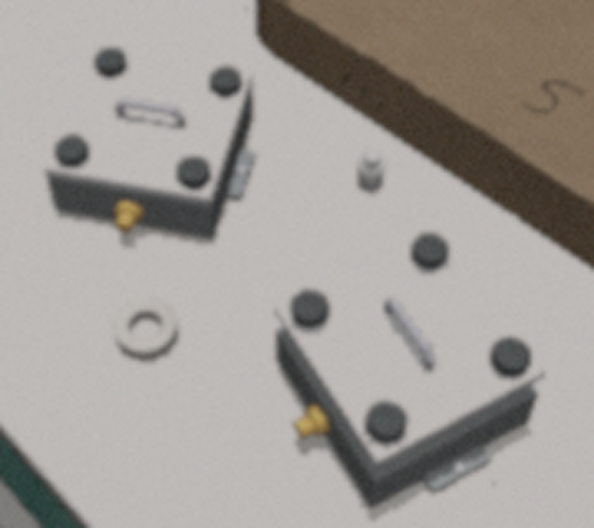

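View pics/d.png

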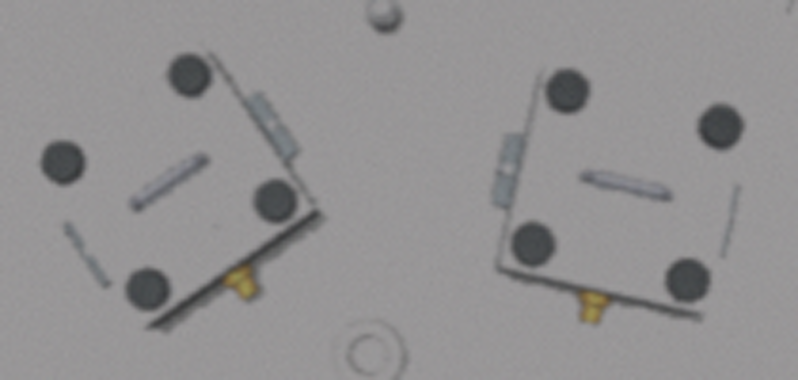

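```bash
cat > m.py <<'E'
from h import *
from scipy.optimize import least_squares
T={"L":[(63,162),(189,75),(276,201),(148,289)],"R":[(567,90),(720,127),(687,280),(532,244)]}
S={"L":[(110,62),(225,80),(193,172),(72,150)],"R":[(430,250),(510,357),(385,422),(309,309)]}
def cen(g,p,r):
    x,y=np.round(p).astype(int);w=g[y-r:y+r+1,x-r:x+r+1].astype(float)
    k=np.clip(125-w,0,50); Y,X=np.mgrid[-r:r+1,-r:r+1]
    return np.array([x+(k*X).sum()/k.sum(),y+(k*Y).sum()/k.sum()])
def proj(s,P):
    M=s["camera_from_world"]
    return cv2.projectPoints(P,cv2.Rodrigues(M[:3,:3])[0],M[:3,3],s["mtx"],np.array([s["k1"],0,0,0,0.]))[0][:,0]
st,ss=snapshot("top"),snapshot("scene")
gt,gs=[cv2.cvtColor(s["img"],6) for s in(st,ss)]
c=np.array([[50,50],[50,-50],[-50,-50],[-50,50]])
for k in "LR":
    pt=np.array([cen(gt,np.array(p)/3.8+(205,165),6) for p in T[k]]);ps=np.array([cen(gs,np.array(p)/3.3+(235,140),6) for p in S[k]])
    print(k,pt.round(1).tolist(),ps.round(1).tolist())
    def P(v):
        a=v[2];return np.c_[v[:2]+c@np.array([[np.cos(a),np.sin(a)],[-np.sin(a),np.cos(a)]]),np.full(4,v[3]-3)]
    for nm,cams in(("both",[(st,pt),(ss,ps)]),("top",[(st,pt)]),("scene",[(ss,ps)])):
        f=lambda v:np.concatenate([(proj(s,P(v))-p).ravel() for s,p in cams])
        r=least_squares(f,[490,150 if k=="L" else -100,0.,80]);print(nm,r.x.round(3),r.fun.round(1))
E
python3 m.py
```

```text
L [[221.2, 207.4], [254.6, 184.5], [277.5, 217.9], [243.8, 241.0]] [[268.1, 158.9], [303.0, 164.8], [293.3, 192.3], [256.4, 185.8]]
both [497.445 142.981   0.592  67.579] [ 0.2 -0.2  0.3 -0.3  0.1 -0.5  0.1 -0.2 -0.4 -0.  -0.2 -0.1 -0.3  0.2
 -0.5  0.1]
top [496.741 143.422   0.592  67.517] [-0.   0.1  0.2  0.  -0.1 -0.2 -0.1  0.1]
scene [500.691 146.139   0.593  62.683] [ 0.   0.  -0.  -0.1 -0.   0.   0.   0. ]
R [[353.8, 188.7], [394.2, 198.1], [385.5, 238.4], [344.8, 228.9]] [[364.8, 216.3], [389.2, 248.3], [351.5, 268.2], [328.5, 233.9]]
both [ 4.89138e+02 -1.49100e+02 -2.44000e-01  8.92730e+01] [ 0.1 -0.2  0.2 -0.3  0.1 -0.1 -0.  -0.1 -0.1  0.1  0.1 -0.  -0.2  0.1
 -0.4  0. ]
top [ 4.89040e+02 -1.49259e+02 -2.43000e-01  8.55030e+01] [ 0.1  0.   0.  -0.1 -0.1 -0.  -0.   0.1]
scene [ 4.91314e+02 -1.47972e+02 -2.44000e-01  8.56260e+01] [ 0.   0.2  0.1 -0.1 -0.  -0.1 -0.1  0. ]
```

Call:
{"name": "jog_arm", "arguments": {"commands": [[-1,[50,54,0],[0,0,0]],[-1,[100,108,0],[0,0,0]],[-1,[140,150,0],[0,0,0]],[-1,[180,192,0],[0,0,0]],[-1,[215,230,0],[0,0,0]],[-1,[254,271,0],[0,0,0]],[-1,[294,314,0],[0,0,0]],[-1,[334,357,10],[0,0,0]],[-1,[374,399,20],[0,0,0]]]}}

```text
clock: 1.62
tcp_pos: [423.3, 34.8, 211.6]
eef_rot: [0.979, -0.202, 0.001, -0.001]
wrist_force: [2.1, 0.2, 0.1]
gripper_width: 0.2
grip_force: 0.0
```

Call:
{"name": "jog_arm", "arguments": {"commands": [[-1,[45,48,0],[0,0,0]],[-1,[90,96,0],[0,0,0]],[-1,[134,144,10],[0,0,0]],[-1,[134,144,10],[0,0,0]],[-1,[134,144,10],[0,0,0]]]}}

```text
clock: 2.25
tcp_pos: [488.9, -149.1, 201.0]
eef_rot: [0.979, -0.203, -0.0, 0.0]
wrist_force: [-0.5, 0.7, -0.4]
gripper_width: 0.2
grip_force: 0.0
```

```bash
python3 - <<'E'
from h import *
st=get_state();s=snapshot("wrist");cv2.imwrite("pics/w1.png",s["img"])
print(st["clock"],st["tcp_pos"],st["wrist_force"],st["gripper_width"],R.from_quat(st["eef_rot"]).as_matrix().round(4),s["T_tool_cam"].round(2),s["mtx"],s["k1"])
for r in spot_in("stud_a_top","wrist"): print(r["conf"],r["xy"],at(s,r["xy"],90,st))
E
```

```text
2.25 [ 488.91266887 -149.06614664  201.00672367] [-0.45271478  0.6862955  -0.39632752] 0.2213603136226521 [[ 9.178e-01 -3.971e-01 -9.000e-04]
 [-3.971e-01 -9.178e-01 -1.000e-04]
 [-8.000e-04  4.000e-04 -1.000e+00]] [[  -0.     -0.96   -0.29   74.13]
 [   1.     -0.     -0.     -0.55]
 [   0.     -0.29    0.96 -142.61]
 [   0.      0.      0.      1.  ]] [[309.27597175   0.         315.98227421]
 [  0.         309.27597175 202.96498747]
 [  0.           0.           1.        ]] 0.012753944882813655
0.88 [246.2, 146.9] [ 552.62744065 -114.15329241   90.        ]
```

View pics/w1.png

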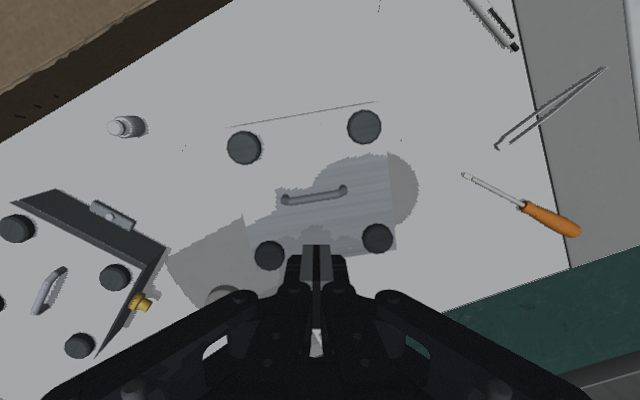

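```bash
python3 - <<'E'
from h import *
from scipy.optimize import least_squares
st=get_state();s=snapshot("wrist");g=cv2.cvtColor(s["img"],6)
# blob top faces: dark
c=np.array([[50,50],[50,-50],[-50,-50],[-50,50]]);Q=[]
for p in((244,148),(364,127),(377,238),(270,255)):
    m=(g<85).astype(np.uint8);l,L=cv2.connectedComponents(m);b=L==L[p[1],p[0]]
    if b.sum()>2000: b[:]=False;b[p[1]-15:p[1]+16,p[0]-15:p[0]+16]=m[p[1]-15:p[1]+16,p[0]-15:p[0]+16]
    ys,xs=np.nonzero(b);Q.append(at(s,(xs.mean(),ys.mean()),86,st)[:2]);print(b.sum(),xs.mean(),ys.mean(),Q[-1])
def P(v):
    a=v[2];return v[:2]+c@np.array([[np.cos(a),np.sin(a)],[-np.sin(a),np.cos(a)]])
r=least_squares(lambda v:(P(v)-Q).ravel(),[489,-149,-.24]);print(r.x,r.fun.round(1))
v=[489.3,-149.,-.243];M=R.from_quat(st["eef_rot"]).as_matrix()
for n,p in zip("ABCD",P(v)): print(n,p, (M.T@np.r_[p-v[:2],0]).round(1))
E
```

```text
889 245.92688413948255 146.91226096737907 [ 552.90928393 -111.16532193]
908 365.4240088105727 126.58370044052863 [ 529.17839638 -207.72312784]
745 378.18523489932886 237.71946308724833 [ 433.21356507 -183.92464937]
727 270.70563961485556 254.5612104539202 [456.42815922 -87.43988097]
[ 4.92932351e+02 -1.47563245e+02 -2.40327726e-01] [ 0.5  0.3  0.4 -0.3 -0.7 -0.3 -0.2  0.3]
A [ 549.86180317 -112.49975346] [ 41.2 -57.4   0.1]
B [ 525.80024654 -209.56180317] [57.4 41.2  0. ]
C [ 428.73819683 -185.50024654] [-41.2  57.4  -0.1]
D [452.79975346 -88.43819683] [-57.4 -41.2  -0. ]
```

Call:
{"name": "jog_arm", "arguments": {"commands": [[-1,[21,-29,30],[0,0,0]],[-1,[42,-58,80],[0,0,0]],[-1,[42,-58,102],[0,0,0]],[-1,[42,-58,106],[0,0,0]],[-1,[42,-58,110],[0,0,0]],[-1,[42,-58,114],[0,0,0]],[-1,[42,-58,118],[0,0,0]],[-1,[42,-58,121],[0,0,0]],[-1,[42,-58,121],[0,0,0]]]}}

```text
clock: 3.52
tcp_pos: [551.4, -111.8, 82.9]
eef_rot: [0.979, -0.202, 0.002, -0.001]
wrist_force: [-2.9, 2.5, 5.5]
gripper_width: -0.2
grip_force: 3.0
```

Call:
{"name": "jog_arm", "arguments": {"commands": [[-1,[0,0,3],[0,0,0]],[-1,[0,0,3],[0,0,0]]]}}

```text
clock: 3.78
tcp_pos: [551.4, -111.8, 80.1]
eef_rot: [0.979, -0.202, 0.002, -0.001]
wrist_force: [-3.1, 3.1, 6.7]
gripper_width: -0.0
grip_force: 3.4
```

Call:
{"name": "jog_arm", "arguments": {"commands": [[-1,[0,0,1],[0,0,0]],[-1,[0,0,1],[0,0,0]],[-1,[0,0,-17],[0,0,0]],[-1,[0,0,-35],[0,0,0]],[-1,[-27,38,-35],[0,0,0]],[-1,[-55,77,-35],[0,0,0]],[-1,[-82,115,-33],[0,0,0]],[-1,[-82,115,-23],[0,0,0]],[-1,[-82,115,-18],[0,0,0]],[-1,[-82,115,-14],[0,0,0]]]}}

```text
clock: 5.03
tcp_pos: [430.3, -184.9, 91.3]
eef_rot: [0.979, -0.202, -0.0, 0.0]
wrist_force: [0.5, 0.2, 0.3]
gripper_width: -0.1
grip_force: 0.0
```

Call:
{"name": "jog_arm", "arguments": {"commands": [[-1,[0,0,4],[0,0,0]],[-1,[0,0,8],[0,0,0]],[-1,[0,0,12],[0,0,0]],[-1,[0,0,14],[0,0,0]],[-1,[0,0,14],[0,0,0]]]}}

```text
clock: 5.65
tcp_pos: [430.4, -184.9, 78.5]
eef_rot: [0.979, -0.201, 0.0, 0.0]
wrist_force: [-3.2, 3.6, 6.9]
gripper_width: 0.2
grip_force: 3.7
```

```bash
python3 - <<'E'
from h import *
st=get_state();s=snapshot("wrist");cv2.imwrite("pics/w2.png",s["img"]);print(st["tcp_pos"])
E
```

```text
[ 430.36388705 -184.9125208    78.49743854]
```

View pics/w2.png

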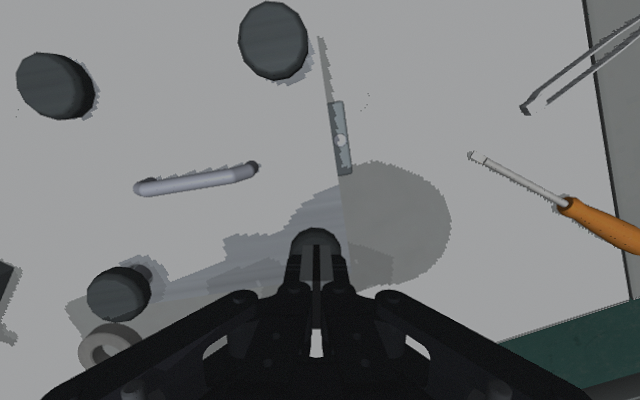

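Call:
{"name": "jog_arm", "arguments": {"commands": [[-1,[0,0,-17],[0,0,0]],[-1,[0,0,-35],[0,0,0]],[-1,[33,-5,-35],[0,0,0]],[-1,[66,-11,-35],[0,0,0]],[-1,[98,-16,-33],[0,0,0]],[-1,[98,-16,-23],[0,0,0]],[-1,[98,-16,-18],[0,0,0]],[-1,[98,-16,-14],[0,0,0]]]}}

```text
clock: 6.7
tcp_pos: [525.7, -209.2, 91.6]
eef_rot: [0.979, -0.202, 0.0, 0.0]
wrist_force: [0.1, -0.3, 0.2]
gripper_width: 0.2
grip_force: 0.0
```

Call:
{"name": "jog_arm", "arguments": {"commands": [[-1,[0,0,4],[0,0,0]],[-1,[0,0,8],[0,0,0]],[-1,[0,0,12],[0,0,0]],[-1,[0,0,14],[0,0,0]],[-1,[0,0,14],[0,0,0]]]}}

```text
clock: 7.32
tcp_pos: [525.9, -209.2, 79.1]
eef_rot: [0.979, -0.202, 0.001, 0.0]
wrist_force: [-3.5, 2.2, 5.9]
gripper_width: -0.0
grip_force: 3.1
```

Call:
{"name": "jog_arm", "arguments": {"commands": [[-1,[0,0,-17],[0,0,0]],[-1,[0,0,-35],[0,0,0]],[-1,[-38,-27,-35],[0,0,0]],[-1,[-76,-54,-35],[0,0,0]],[-1,[-114,-82,-33],[0,0,0]],[-1,[-114,-82,-23],[0,0,0]],[-1,[-114,-82,-18],[0,0,0]],[-1,[-114,-82,-14],[0,0,0]]]}}

```text
clock: 8.32
tcp_pos: [454.1, -89.5, 91.3]
eef_rot: [0.979, -0.203, -0.0, 0.0]
wrist_force: [-0.7, -0.5, 0.5]
gripper_width: -0.2
grip_force: 0.0
```

Call:
{"name": "jog_arm", "arguments": {"commands": [[-1,[0,0,4],[0,0,0]],[-1,[0,0,8],[0,0,0]],[-1,[0,0,12],[0,0,0]],[-1,[0,0,14],[0,0,0]],[-1,[0,0,14],[0,0,0]]]}}

```text
clock: 8.95
tcp_pos: [454.2, -89.6, 78.3]
eef_rot: [0.979, -0.203, 0.0, 0.0]
wrist_force: [-3.9, 3.0, 7.3]
gripper_width: 0.0
grip_force: 3.3
```

Call:
{"name": "jog_arm", "arguments": {"commands": [[-1,[0,0,-15],[0,0,0]],[-1,[0,0,-30],[0,0,0]],[-1,[33,-5,-30],[0,0,0]],[-1,[66,-11,-30],[0,0,0]],[-1,[99,-16,-22],[0,0,0]],[-1,[99,-16,-12],[0,0,0]],[-1,[99,-16,-6],[0,0,0]],[-1,[99,-16,-2],[0,0,0]]]}}

```text
clock: 9.95
tcp_pos: [550.7, -113.3, 79.6]
eef_rot: [0.979, -0.202, 0.0, 0.0]
wrist_force: [0.3, -0.2, 1.2]
gripper_width: -0.3
grip_force: 0.0
```

Call:
{"name": "jog_arm", "arguments": {"commands": [[-1,[0,0,4],[0,0,0]],[-1,[0,0,8],[0,0,0]],[-1,[0,0,12],[0,0,0]],[-1,[0,0,15],[0,0,0]],[-1,[0,0,15],[0,0,0]]]}}

```text
clock: 10.58
tcp_pos: [550.9, -113.3, 67.2]
eef_rot: [0.979, -0.202, 0.001, 0.0]
wrist_force: [-6.8, 2.8, 11.3]
gripper_width: 0.1
grip_force: 5.4
```

Close to the stop; press a little more to confirm it.

Call:
{"name": "jog_arm", "arguments": {"commands": [[-1,[0,0,3],[0,0,0]],[-1,[0,0,3],[0,0,0]]]}}

```text
clock: 10.82
tcp_pos: [551.0, -113.4, 67.0]
eef_rot: [0.98, -0.201, 0.001, 0.0]
wrist_force: [-14.6, 5.1, 24.3]
gripper_width: -0.1
grip_force: 12.0
```

Call:
{"name": "jog_arm", "arguments": {"commands": [[-1,[0,0,-20],[0,0,0]],[-1,[0,0,-45],[0,0,0]],[-1,[-27,38,-45],[0,0,0]],[-1,[-54,77,-45],[0,0,0]],[-1,[-82,115,-40],[0,0,0]],[-1,[-82,115,-28],[0,0,0]],[-1,[-82,115,-21],[0,0,0]],[-1,[-82,115,-17],[0,0,0]]]}}

```text
clock: 11.82
tcp_pos: [430.6, -186.1, 78.1]
eef_rot: [0.979, -0.202, -0.0, 0.0]
wrist_force: [-5.4, 3.5, 8.8]
gripper_width: -0.3
grip_force: 4.7
```

Call:
{"name": "jog_arm", "arguments": {"commands": [[-1,[0,0,4],[0,0,0]],[-1,[0,0,8],[0,0,0]],[-1,[0,0,12],[0,0,0]],[-1,[0,0,15],[0,0,0]],[-1,[0,0,17],[0,0,0]],[-1,[0,0,17],[0,0,0]]]}}

```text
clock: 12.58
tcp_pos: [430.7, -186.3, 66.8]
eef_rot: [0.98, -0.201, 0.0, 0.001]
wrist_force: [-18.7, 12.0, 33.7]
gripper_width: -0.2
grip_force: 16.7
```

Call:
{"name": "jog_arm", "arguments": {"commands": [[-1,[0,0,-20],[0,0,0]],[-1,[0,0,-45],[0,0,0]],[-1,[33,-5,-45],[0,0,0]],[-1,[66,-10,-45],[0,0,0]],[-1,[99,-15,-40],[0,0,0]],[-1,[99,-15,-28],[0,0,0]],[-1,[99,-15,-21],[0,0,0]],[-1,[99,-15,-17],[0,0,0]]]}}

```text
clock: 13.58
tcp_pos: [526.5, -211.5, 78.5]
eef_rot: [0.979, -0.202, -0.0, 0.0]
wrist_force: [-4.9, 4.6, 8.2]
gripper_width: 0.2
grip_force: 4.0
```

Call:
{"name": "jog_arm", "arguments": {"commands": [[-1,[0,0,4],[0,0,0]],[-1,[0,0,8],[0,0,0]],[-1,[0,0,12],[0,0,0]],[-1,[0,0,15],[0,0,0]],[-1,[0,0,16],[0,0,0]],[-1,[0,0,16],[0,0,0]]]}}

```text
clock: 14.32
tcp_pos: [526.7, -211.6, 67.0]
eef_rot: [0.98, -0.201, 0.001, 0.0]
wrist_force: [-12.6, 8.6, 20.2]
gripper_width: -0.2
grip_force: 10.1
```

B home. Now D: delta (-115,-82), adjusted about +1 in tool y drift.

Call:
{"name": "jog_arm", "arguments": {"commands": [[-1,[0,0,-20],[0,0,0]],[-1,[0,0,-45],[0,0,0]],[-1,[-38,-28,-45],[0,0,0]],[-1,[-76,-56,-45],[0,0,0]],[-1,[-115,-83,-40],[0,0,0]],[-1,[-115,-83,-28],[0,0,0]],[-1,[-115,-83,-21],[0,0,0]],[-1,[-115,-83,-17],[0,0,0]]]}}

```text
clock: 15.32
tcp_pos: [454.4, -90.9, 78.9]
eef_rot: [0.979, -0.203, -0.0, 0.0]
wrist_force: [0.2, -0.9, 0.1]
gripper_width: 0.1
grip_force: 0.0
```

Call:
{"name": "jog_arm", "arguments": {"commands": [[-1,[0,0,4],[0,0,0]],[-1,[0,0,8],[0,0,0]],[-1,[0,0,12],[0,0,0]],[-1,[0,0,15],[0,0,0]],[-1,[0,0,16],[0,0,0]],[-1,[0,0,16],[0,0,0]]]}}

```text
clock: 16.08
tcp_pos: [454.6, -91.0, 66.9]
eef_rot: [0.979, -0.202, 0.0, 0.001]
wrist_force: [-12.7, 5.8, 22.5]
gripper_width: 0.0
grip_force: 11.1
```

Lift clear and check.

Call:
{"name": "jog_arm", "arguments": {"commands": [[-1,[0,0,-30],[0,0,0]],[-1,[0,0,-80],[0,0,0]],[-1,[0,0,-140],[0,0,0]],[-1,[58,41,-140],[0,0,0]],[-1,[58,41,-140],[0,0,0]],[-1,[58,41,-140],[0,0,0]]]}}

```text
clock: 16.82
tcp_pos: [491.3, -151.7, 202.3]
eef_rot: [0.979, -0.203, -0.001, 0.0]
wrist_force: [-0.4, 0.4, 1.1]
gripper_width: -0.0
grip_force: 0.0
```

```bash
python3 - <<'E'
from h import *
st=get_state();s=snapshot("wrist");cv2.imwrite("pics/w3.png",s["img"]);print(st["clock"],st["tcp_pos"],st["wrist_force"])
E
```

```text
16.825 [ 491.31066961 -151.74175035  202.25588621] [-0.38369713  0.35201348  1.0794353 ]
```

View pics/w3.png

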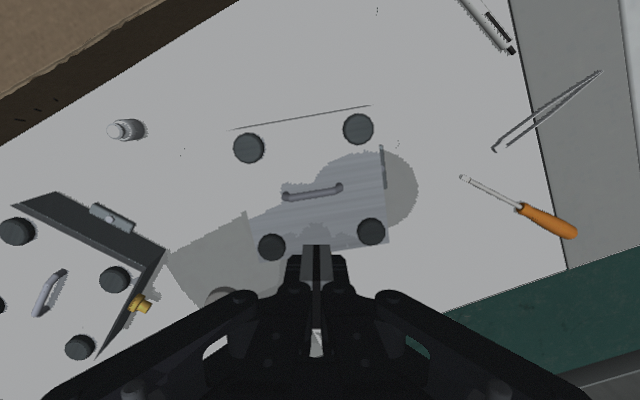

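The four heads at (249,148), (358,129), (371,231) and (272,246) are now uniformly closer together. That matches all of them sitting about 23 mm lower, with the cover flat.

```bash
python3 -c "
from workcell import *
print(hand_in())"
```

```text
the job is handed in; nothing more can be done
None
```

The open pot's cover is seated and the job is handed in: I pressed the studs crosswise (A, C, B, D) about half way, then A, C, B, D again to their hard stops at 67 mm. It took 17 s, the sealed pot was not touched, and the hand-in gave no verdict.

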